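# Snap the large socket onto the torque wrench

### The job

The torque wrench lies in its rest with its square drive pointing up. Take the largest of the three steel sockets, turn it so that its flats line up with the drive, and push it straight down onto the square drive until the two spring balls click into the socket and the socket sits fully home on the wrench head; then let go. Leave the two smaller sockets where they stand.

Things in the scene. Friction and masses are not known exactly. Their poses are not given: they have to be found in the camera images.
- large_socket: Largest of three plain steel sockets, standing loose: 46 mm across, 72 mm tall, 0.2 to 0.35 kg, square hole below, hexagonal recess on top. Lower 32 mm round; above that four flats, 46 mm across, parallel to the sides of the hole: grip two opposite flats. Origin: centre of the underside (mouth of the hole), z up, x and y square to the flats.
- socket_mouth (a point): Mouth of the large socket's square hole, centre of its underside; axes as the socket. The hole is 26 mm square (a loose fit on the 20 mm drive) and 31 mm deep, widened to 32 mm at the mouth by a 3 mm chamfer. Each of its four sides has a ball dimple 12 mm above the mouth, so any quarter turn fits.
- medium_socket: Bystander: steel socket of the same shape, 36 mm across and 52 mm tall, standing upright. Origin: centre of its underside, z up. To be left alone.
- small_socket: Bystander: steel socket of the same shape, 34 mm across and 42 mm tall, standing upright. Origin: centre of its underside, z up. To be left alone.
- torque_wrench: Torque wrench, 0.32 m long, fixed in a low aluminium rest (60 x 330 mm): round steel head (54 mm wide, flat top 46 mm above the worktop), black grip at the far end. Origin: on the worktop under the middle of the drive; z up, handle along -y. Only the drive is higher than 46 mm. Between it and the sockets a fixed chiller box fills x > 0.56, y -0.20 to 0.10, to 0.36 high: pass in front of it.
- drive_foot (a point): Centre of the foot of the square drive, on the flat top of the wrench head, 46 mm above the worktop; z up, x and y square to the drive's sides. The drive is 20 mm wide, straight for 20 mm, then tapers to 8 mm wide at its tip, 28 mm above the head. A socket fully home has its underside here.
- drive_ball_1 (a joint): Spring ball in the drive's -x side, 12 mm above the head: 0 = out (5 mm proud), up to 0.006 m = pressed in. The socket's mouth meets the balls about 15 mm above home; from there a push of about 3 to 10 N on top of its weight is needed. The balls spring out into the dimples in the last few mm and draw the socket home.
- drive_ball_2 (a joint): The same spring ball in the opposite (+x) side of the drive: 0 = out, up to 0.006 m = pressed in.
Things that resemble listed ones, but are neither listed nor needed, are in the scene too. What is shaped like the large_socket but red or turquoise is not meant.

How it is judged:
At the end, for the whole second after the job is handed in: The large socket is at rest, fully home on the square drive: its underside within 3 mm of the wrench head in height, within 6 mm of the drive's axis, upright within 0.1 rad, and both spring balls have come out into the dimples (each pressed in less than 1.5 mm) (z of socket_mouth in the frame of drive_foot between -0.003 and 0.003 m and horizontal distance between socket_mouth and drive_foot below 0.006 m and angle between large_socket's own z axis and vertical below 0.1 rad and linear speed of large_socket below 0.02 m/s and value of joint each of drive_ball_1, drive_ball_2 below 0.0015 m); the robot touches nothing.
It fails at once if the medium socket is moved more than 40 mm (distance of medium_socket from where it was at the start of the episode above 0.04 m).
It fails at once if the small socket is moved more than 40 mm (distance of small_socket from where it was at the start of the episode above 0.04 m).
It also fails if it takes over 42 s, if anything falls off the work surface, if the arm or the gripper's body presses on something with over 40 N, if the wrist force passes 120 N, or if a joint passes its speed limit or range.

### The arm

A 7-joint arm with a two-finger parallel gripper is mounted at the origin on a cart in front of the work surface, level with it; the furniture and walls round the work are solid. World frame = base frame: x ahead of the robot, y to its left, z up, the work surface at z = 0. Lengths are in m, angles in rad, forces in N, time in s.
With the tool pointing down it reaches from about 0.425 to 0.925 m from the base axis. Payload 6.8 kg.
Tool frame: the origin (TCP) lies on the front face of the gripper's body, between the roots of the fingers; the fingertips stand 73 mm ahead of it and the grasp point (between the pads) lies 54 mm ahead of it (hold_point_z is the distance from the TCP to the grasp point, in m); z points along the fingers, y is the direction in which the jaws open and shut (so a half turn about z gives the same grasp; the last joint's range is limited). The gripper opens to 85 mm and grips with 20 to 120 N. Pads are 22 mm wide; open, the fingers measure 114 mm over their backs; the gripper's body (76 mm by 85 mm) begins 54 mm behind the grasp point. The pads swing forward as they close: fully open they stand 13 mm farther back than shut.
Start: joints at [1.117, 0.477, 0.022, 1.555, -0.011, 1.109, -0.083], TCP at [0.229, -0.635, 0.304] pointing down, gripper open.
Joint ranges: [-2.96, 2.96], [-0.34, 2.1], [-1.41, 1.46], [0.24, 2.44], [-1.37, 4.51], [0.17, 1.92], [-2.96, 2.96]. Speed limits (rad/s): [2.39, 2.39, 3.14, 3.14, 3.14, 3.14, 3.14].

### API

Orientations are given as a unit quaternion [x, y, z, w].
In Python, from station import state, get_image, camera_params, sign_off, hold_point_z gives the robot as it stands.
- The arm moves only by the tool servo_tool, never from a script. Its argument "motion" is a list that holds one entry, the list of rows, each a list of 6 numbers: the shift along the tool's x, y, z in cm, then the turn, a rotation vector about the tool's x, y, z in rad. A call has 1 to 10 rows; each row shifts and turns the commanded pose from where the row before left it, along the tool's axes as they then stand; what a row does not reach is not made up. A row lasts 1/8 s, in which the tool goes at most 62.5 mm and 10.7 degrees, less where a joint would pass 70% of its speed; a pose out of reach is approached as far as the arm can. A call with a gripper value outside its range is refused whole. "hand" is the closure, from 0 (fully open) to 1 (shut), set as the call begins (left out, the last holds). The fingers move at their own pace and stop on an object; the grip force is fixed at half the most. Time passes only in rows, so rows that do not move let the fingers close. It gives the time, the measured TCP pose, the force and the opening at its end, in the units of the state.
- state(): the state, without advancing time (a new reading comes with each control period).
- get_image(name): name is "scene" or "top"; returns the picture (384x512x3 uint8, red, green, blue); there is no depth.
- camera_params(name): a dict with "fx", "fy", "cx", "cy" (pixels), "dist_coeffs" ([k1, k2, p1, p2, k3] as OpenCV has them; the pictures are not rectified), "view" (4x4, takes a point from world to camera coordinates). Camera axes: x right, y up, looking along -z (the intrinsics and any distortion apply to the point x, -y, -z); pixel columns grow to the right and rows downward; lengths in m; the calibration is good to about 2 mm. A picture is of the moment at which its call begins. camera_params takes no time and is no camera call.
- sign_off(): hands the job in, once; it reports no verdict.
The state is a dict: "t": time; "qpos": joint angles; "qvel": joint speeds; "effort": joint torques, N m; "ee_pos": TCP position; "ee_rot": TCP orientation; "contact_force": force on the tool from outside, world axes, zero at the start; "moment": the same for the moment, N m; "grip_width": finger opening in m.
Only numpy, scipy, OpenCV 4.12 (cv2) and the standard library are available. Lean on these libraries where they do the work, as an engineer would, in place of code of your own. Each camera call takes 0.05 s, during which the arm holds its last target. There are 200 camera calls.

## Working session

There is one attempt and no reset: what is moved stays moved. The work goes in short steps, Python scripts to look and compute and a tool call to move; the robot and the scene stay as the last step left them, time stands still between calls to the robot, and variables do not carry over. Pictures are saved under pics/ and viewed, about 8 in all and at most 12, crops included, and the job is handed in when it is done.

Besides the shell and the picture viewer there is one more tool, called after "Request:" as name(argument=value, ...) on one line, values as JSON. servo_tool: Moves the arm, as the interface text tells. Its arguments: {"type":"object","properties":{"motion":{"type":"array"},"hand":{"type":"number"}},"required":["motion"]}

```bash
mkdir -p pics; ls
python3 - <<'E'
from station import *
import cv2
print(state(), hold_point_z)
for n in("scene","top"):
    cv2.imwrite(f"pics/{n}0.png",get_image(n)[:,:,::-1]); print(n,camera_params(n))
E
```

```text
pics
{'t': 0.0, 'qpos': array([ 1.11690464,  0.47777478,  0.02233538,  1.55646295, -0.0115135 ,
        1.10931275, -0.08312814]), 'qvel': array([-3.52497841e-04, -6.03982557e-04,  8.09749235e-04, -8.97907949e-04,
        2.25873011e-05, -2.49647795e-05,  3.70633311e-04]), 'effort': array([-4.41668290e-04, -5.96456659e+01,  1.60784461e+00, -2.81203544e+01,
        1.24589272e-02,  9.37049626e-03,  2.38308394e-05]), 'ee_pos': array([ 0.22862607, -0.63460318,  0.30293764]), 'ee_rot': array([ 9.85091054e-01,  1.72031327e-01, -2.16937130e-04, -8.88854952e-04]), 'contact_force': array([-0.49912377,  0.26144084, -0.75552698]), 'moment': array([-0.00328069,  0.04919226, -0.02768929]), 'grip_width': 0.08559413795090637} 0.0539
scene {'fx': 417.10986611930645, 'fy': 417.10986611930645, 'cx': 257.1345652781197, 'cy': 192.02820372656197, 'dist_coeffs': array([-0.00737415,  0.        ,  0.        ,  0.        ,  0.        ]), 'view': array([[-0.53634416, -0.84399479,  0.00278077,  0.29647011],
       [ 0.61906874, -0.39116383,  0.68098807, -0.34083283],
       [-0.57366265,  0.36696546,  0.73228923, -0.94554428],
       [ 0.        ,  0.        ,  0.        ,  1.        ]])}
top {'fx': 370.8438690651844, 'fy': 370.8438690651844, 'cx': 257.50034213674144, 'cy': 184.51592852168255, 'dist_coeffs': array([-0.03082988,  0.        ,  0.        ,  0.        ,  0.        ]), 'view': array([[ 0.09470246, -0.99550353,  0.00204113,  0.01653505],
       [ 0.97173781,  0.09288659,  0.21702006, -0.50608504],
       [-0.21623383, -0.01856889,  0.97616501, -1.10639482],
       [ 0.        ,  0.        ,  0.        ,  1.        ]])}
```

View pics/scene0.png

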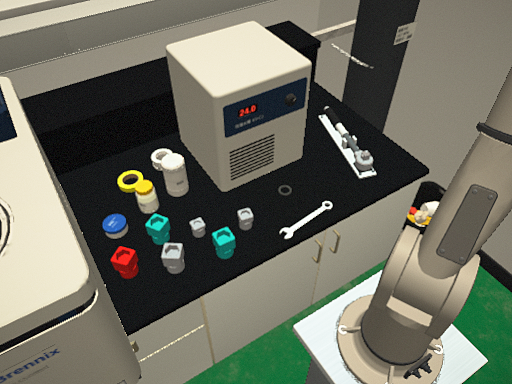

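View pics/top0.png

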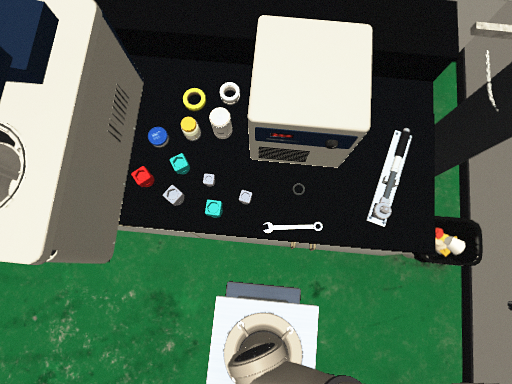

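The top picture shows the large steel socket at about (173,195), between the red and turquoise ones. The small and medium sockets are at (209,180) and (246,197), and the drive is at (381,210). In the scene picture the large socket is at (173,257) and the drive at (365,157). Next I'll enlarge these.

```bash
cat > h.py <<'E'
import numpy as np, cv2
from station import camera_params
def K(c): return np.array([[c['fx'],0,c['cx']],[0,c['fy'],c['cy']],[0,0,1]])
F=np.diag([1,-1,-1.])
def ray(n,uv):
    c=camera_params(n); p=cv2.undistortPoints(np.array(uv,float).reshape(-1,1,2),K(c),c['dist_coeffs'])[:,0]
    R=c['view'][:3,:3]; o=-R.T@c['view'][:3,3]
    return o,(np.c_[p,np.ones(len(p))]@F)@R
def plane(n,uv,z):
    o,d=ray(n,uv); return o+d*((z-o[2])/d[:,2])[:,None]
def proj(n,P):
    c=camera_params(n); V=c['view']; r=cv2.Rodrigues(F@V[:3,:3])[0]
    return cv2.projectPoints(np.array(P,float).reshape(-1,1,3),r,F@V[:3,3],K(c),c['dist_coeffs'])[0][:,0]
def tri(a,b):
    (o1,d1),(o2,d2)=ray('scene',[a]),ray('top',[b]); d1,d2=d1[0],d2[0]
    s=np.linalg.lstsq(np.c_[d1,-d2],o2-o1,rcond=None)[0]
    p,q=o1+s[0]*d1,o2+s[1]*d2; return (p+q)/2,np.linalg.norm(p-q)
E
python3 - <<'E'
from h import *
t=cv2.imread('pics/top0.png');s=cv2.imread('pics/scene0.png')
def crop(im,u,v,r=20): return cv2.resize(im[v-15:v+15,u-r:u+r],(400,300),interpolation=cv2.INTER_CUBIC)
cv2.imwrite('pics/c1.png',np.vstack([np.hstack([crop(t,173,195),crop(s,173,257)]),np.hstack([crop(t,381,210),crop(s,365,157)])]))
print(plane('top',[[173,193],[209,180],[246,197],[381,210]],.06), plane('scene',[[173,247],[365,152]],.07))
E
```

```text
[[ 0.44935301  0.32335762  0.06      ]
 [ 0.50121657  0.21691974  0.06      ]
 [ 0.45841714  0.09612904  0.06      ]
 [ 0.45729483 -0.32274019  0.06      ]] [[ 0.45051529  0.31332625  0.07      ]
 [ 0.46105088 -0.33435476  0.07      ]]
```

View pics/c1.png

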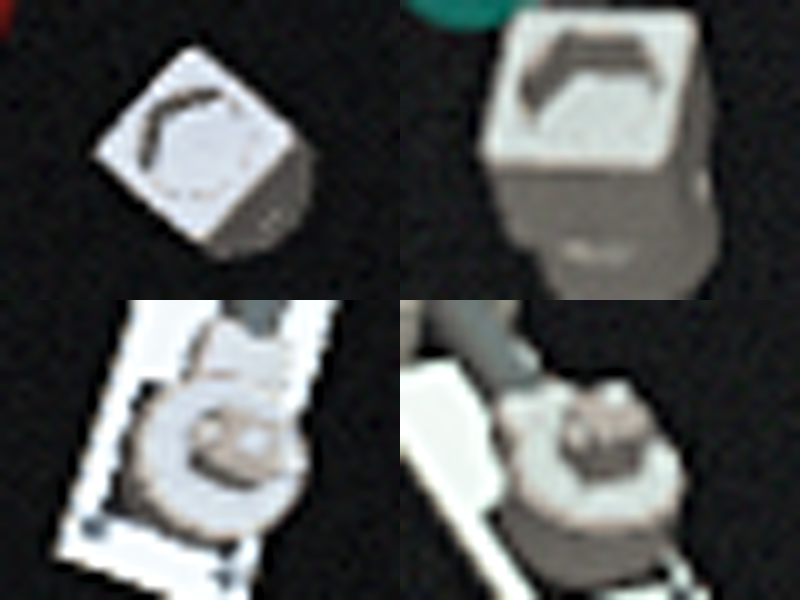

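Crop view (10x). Large socket's top-face corners in the top view (crop pixels) are (195,47), (295,140), (207,243) and (95,153). In the scene view they are (515,10), (697,12), (662,168) and (483,160). The wrench head's ellipse is centred near (220,455) in the top view and (590,455) in the scene view.

Run:
```python
from h import *
np.set_printoptions(precision=4,suppress=True)
tc=(np.array([(195,47),(295,140),(207,243),(95,153)])+.5)/10-.5+[153,180]
sc=(np.array([(115,10),(297,12),(262,168),(83,160)])+.5)/10-.5+[153,242]
for n,c in(('top',tc),('scene',sc)):
    P=plane(n,c,.072); e=np.roll(P,-1,0)-P
    print(n,P.mean(0),np.linalg.norm(e,axis=1),np.degrees(np.arctan2(e[:,1],e[:,0]))%90)
print('socket tri',tri(sc.mean(0),tc.mean(0)))
h1,h2=np.array([383,210.5]),np.array([364,157.5])
print('head',plane('top',[h1],.046),plane('scene',[h2],.046),tri(h2,h1))
t=cv2.imread('pics/top0.png')[120:232,360:418]
m=((t.min(2)>150)*255).astype('uint8'); c=max(cv2.findContours(m,0,2)[0],key=cv2.contourArea)
b=cv2.boxPoints(cv2.minAreaRect(c))+[360,120]; P=plane('top',b,.015); e=np.roll(P,-1,0)-P
print(b,P,np.linalg.norm(e,axis=1),np.degrees(np.arctan2(e[:,1],e[:,0])))
for z,r in((.046,.027),(.046,.01),(.074,.004)):
    pass
from station import state
from scipy.spatial.transform import Rotation as R
r=R.from_quat(state()['ee_rot']).as_matrix();print(r)
```

```text
top [0.4436 0.3219 0.072 ] [0.0436 0.041  0.0455 0.0443] [53.2296 56.9074 57.4992 54.3025]
scene [0.4423 0.3208 0.072 ] [0.0457 0.0466 0.0439 0.0448] [56.9344 54.0816 54.6804 56.2925]
socket tri (array([0.4432, 0.3214, 0.0711]), np.float64(0.001558327489755172))
head [[ 0.4589 -0.3336  0.046 ]] [[ 0.4612 -0.3365  0.046 ]] (array([ 0.4579, -0.3321,  0.0507]), np.float64(0.00024820177823460917))
[[365.8665 220.5894]
 [394.6121 129.5617]
 [414.7128 135.9093]
 [385.9673 226.937 ]] [[ 0.4268 -0.2898  0.015 ]
 [ 0.7444 -0.3775  0.015 ]
 [ 0.7285 -0.4458  0.015 ]
 [ 0.4125 -0.3545  0.015 ]] [0.3295 0.0701 0.3289 0.0663] [ -15.4416 -103.15    163.879    77.5436]
[[ 0.9408  0.3389 -0.0007]
 [ 0.3389 -0.9408  0.0015]
 [-0.0001 -0.0017 -1.    ]]
```

The socket is at (0.443, 0.321) with flats at 55.5° (mod 90). The drive is at about (0.459, -0.334) and its axis lies at -15.8°. Gripping at jaw azimuth 55.5° means the same wrist angle suits both ends. I'll plan the approach rows.

```bash
cat >> h.py <<'E'
from scipy.spatial.transform import Rotation as Rot
from station import state
def plan(wps):
    """wps: (x,y,z,jaw_deg,nrows); tool kept pointing down. Prints tool-frame rows, rounded, accumulated"""
    s=state(); p=s['ee_pos'].copy(); R=Rot.from_quat(s['ee_rot'])
    for x,y,z,jaw,n in wps:
        p0,R0=p.copy(),R; a=np.radians(jaw); yv=np.array([np.cos(a),np.sin(a),0]); zv=np.array([0,0,-1.])
        Rt=Rot.from_matrix(np.c_[np.cross(yv,zv),yv,zv]); w=(R0.inv()*Rt).as_rotvec()
        for i in range(1,n+1):
            tp=p0+(np.array([x,y,z])-p0)*i/n; tR=R0*Rot.from_rotvec(w*i/n)
            row=np.r_[np.round(R.inv().apply(tp-p)*100,1),np.round((R.inv()*tR).as_rotvec(),2)]+0.
            p=p+R.apply(row[:3]/100); R=R*Rot.from_rotvec(row[3:])
            print('['+','.join(f'{v:g}' for v in row)+'],')
        print(' ->',p.round(4),np.degrees(np.arctan2(*R.as_matrix()[:2,1][::-1])).round(1))
E
python3 - <<'E'
from h import *
plan([(.44,-.3,.28,-30,8),(.455,0,.28,10,6),(.443,.3215,.25,55.5,6)])
E
```

```text
[3.9,-3,0.3,0,0,-0.09],
[4.2,-2.7,0.3,0,0,-0.09],
[4.4,-2.3,0.3,0,0,-0.08],
[4.5,-1.9,0.3,0,0,-0.09],
[4.7,-1.6,0.3,0,0,-0.09],
[4.8,-1,0.3,0,0,-0.09],
[5,-0.7,0.2,0,0,-0.08],
[4.9,-0.3,0.3,0,0,-0.09],
 -> [ 0.4396 -0.2997  0.2804] -30.1
[4.5,-2.3,0,0,0,-0.12],
[4.6,-1.7,0,0,0,-0.11],
[4.9,-1.2,0,0,0,-0.12],
[5,-0.6,0.1,0,0,-0.12],
[5,-0.1,0,0,0,-0.11],
[4.9,0.6,0,0,0,-0.12],
 -> [ 4.554e-01 -3.000e-04  2.798e-01] 10.0
[5.3,0.7,0.5,0,0,-0.13],
[5.2,1.4,0.5,0,0,-0.13],
[4.9,2.1,0.5,0,0,-0.14],
[4.6,2.8,0.5,0,0,-0.13],
[4.3,3.3,0.5,0,0,-0.13],
[3.7,3.8,0.5,0,0,-0.13],
 -> [0.443  0.3212 0.2503] 55.3
```

Request:
servo_tool(motion=[[[3.9,-3,0.3,0,0,-0.09],[4.2,-2.7,0.3,0,0,-0.09],[4.4,-2.3,0.3,0,0,-0.08],[4.5,-1.9,0.3,0,0,-0.09],[4.7,-1.6,0.3,0,0,-0.09],[4.8,-1,0.3,0,0,-0.09],[5,-0.7,0.2,0,0,-0.08],[4.9,-0.3,0.3,0,0,-0.09]]], hand=0.15)

```text
t: 1.1
ee_pos: [0.4404, -0.2985, 0.2807]
ee_rot: [0.866, 0.501, -0.0, -0.0]
contact_force: [-0.1, 0.1, -0.3]
grip_width: 0.0722
```

Request:
servo_tool(motion=[[[4.5,-2.3,0,0,0,-0.12],[4.6,-1.7,0,0,0,-0.11],[4.9,-1.2,0,0,0,-0.12],[5,-0.6,0.1,0,0,-0.12],[5,-0.1,0,0,0,-0.11],[4.9,0.6,0,0,0,-0.12]]])

```text
t: 1.85
ee_pos: [0.4552, 0.0007, 0.2798]
ee_rot: [0.641, 0.767, -0.0, 0.0]
contact_force: [0.2, -0.6, 0.6]
grip_width: 0.0728
```

Request:
servo_tool(motion=[[[5.3,0.7,0.5,0,0,-0.13],[5.2,1.4,0.5,0,0,-0.13],[4.9,2.1,0.5,0,0,-0.14],[4.6,2.8,0.5,0,0,-0.13],[4.3,3.3,0.5,0,0,-0.13],[3.7,3.8,0.5,0,0,-0.13],[0,0,0,0,0,0],[0,0,0,0,0,0]]])

```text
t: 2.85
ee_pos: [0.4431, 0.3199, 0.2493]
ee_rot: [0.299, 0.954, -0.001, -0.0]
contact_force: [-1.0, -0.2, -1.0]
grip_width: 0.0724
```

Run:
```python
from h import *
print(state()['ee_pos'])
plan([(.4432,.3214,.14,55.5,3),(.4432,.3214,.111,55.5,2)])
```

```text
[0.44311226 0.31994405 0.2493093 ]
[0,0,3.6,0,0,0],
[0.1,0.1,3.7,0,0,0],
[0,0,3.6,0,0,0],
 -> [0.4428 0.3212 0.1403] 55.2
[0,0,1.5,0,0,0],
[0,0,1.4,0,0,0],
 -> [0.4427 0.3212 0.1113] 55.2
```

Request:
servo_tool(motion=[[[0,0,3.6,0,0,0],[0.1,0.1,3.7,0,0,0],[0,0,3.6,0,0,0],[0,0,0,0,0,0],[0,0,0,0,0,0]]])

```text
t: 3.48
ee_pos: [0.4438, 0.3217, 0.1421]
ee_rot: [0.299, 0.954, 0.0, 0.001]
contact_force: [-0.1, -0.8, 1.2]
grip_width: 0.0727
```

Run:
```python
from h import *
from station import get_image
t=get_image('top')[...,::-1];s=get_image('scene')[...,::-1]
cr=lambda im,u,v:cv2.resize(im[v-40:v+40,u-27:u+27],(400,592),interpolation=cv2.INTER_CUBIC)
cv2.imwrite('pics/c2.png',np.hstack([cr(t,173,195),cr(s,173,245)]));print(state()['ee_pos'])
```

```text
[0.44390734 0.32229818 0.14262028]
```

View pics/c2.png

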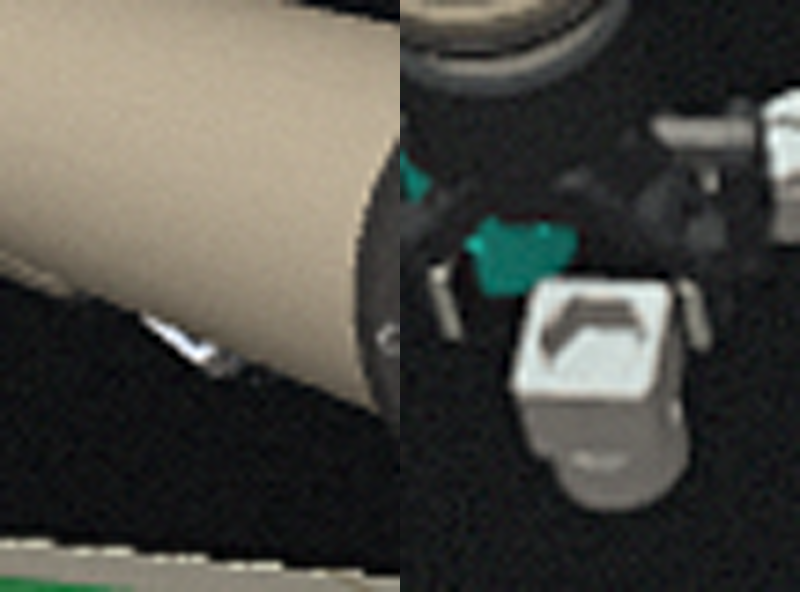

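The scene crop shows both fingers straddling the socket. I'll check the lateral offset by projecting the tip position.

Run:
```python
from h import *
s=state();R=Rot.from_quat(s['ee_rot']);c=lambda q:((q-[146,205])*[7.41,7.4]+[400,0]).round()
for y in(-.036,0,.036): print(c(proj('scene',s['ee_pos']+R.apply([0,y,.064]))))
print(c(proj('scene',[.4432,.3214,.072])), R.as_matrix().round(3))
```

```text
[[687. 325.]]
[[579. 321.]]
[[472. 317.]]
[[586. 333.]] [[-0.821  0.57   0.002]
 [ 0.57   0.821  0.001]
 [-0.001  0.002 -1.   ]]
```

Request:
servo_tool(motion=[[[0,-0.3,1.1,0,0,0],[0,0,1.0,0,0,0],[0,0,1.0,0,0,0],[0,0,0,0,0,0]]])

```text
t: 4.08
ee_pos: [0.4407, 0.3193, 0.1088]
ee_rot: [0.298, 0.955, -0.001, -0.001]
contact_force: [0.6, 0.2, 0.7]
grip_width: 0.0721
```

Request:
servo_tool(motion=[[[0,0,0,0,0,0],[0,0,0,0,0,0],[0,0,0,0,0,0],[0,0,0,0,0,0],[0,0,0,0,0,0],[0,0,0,0,0,0]]], hand=1)

```text
t: 4.82
ee_pos: [0.4415, 0.32, 0.1104]
ee_rot: [0.298, 0.954, 0.0, 0.0]
contact_force: [-0.5, 0.2, 5.2]
grip_width: 0.0448
```

Gripped (44.8 mm opening). Now I'll lift and carry.

Run:
```python
from h import *
plan([(.443,.32,.26,55.3,4),(.455,0,.27,20,6),(.45,-.2,.27,-2,4),(.4595,-.334,.22,-15.8,4)])
```

```text
[0,0,-3.7,0,0,0],
[-0.1,0,-3.8,0,0,0],
[0,0.1,-3.7,0,0,0],
[0,0,-3.8,0,0,0],
 -> [0.4428 0.3202 0.2604] 55.3
[-3.2,-4.3,-0.2,0,0,0.1],
[-3.6,-3.9,-0.1,0,0,0.11],
[-4,-3.5,-0.2,0,0,0.1],
[-4.4,-3.1,-0.2,0,0,0.1],
[-4.6,-2.6,-0.1,0,0,0.1],
[-4.9,-2.2,-0.2,0,0,0.11],
 -> [4.548e-01 2.000e-04 2.701e-01] 19.8
[-4.7,-1.8,0,0,0,0.1],
[-4.8,-1.3,0,0,0,0.09],
[-4.9,-0.9,0,0,0,0.1],
[-5,-0.4,0,0,0,0.09],
 -> [ 0.4502 -0.1998  0.27  ] -2.0
[-3.3,0.3,1.2,0,0,0.06],
[-3.4,0.6,1.3,0,0,0.06],
[-3.2,0.7,1.2,0,0,0.06],
[-3.3,1,1.3,0,0,0.06],
 -> [ 0.4596 -0.3343  0.2199] -15.8
```

Request:
servo_tool(motion=[[[0,0,-3.7,0,0,0],[-0.1,0,-3.8,0,0,0],[0,0.1,-3.7,0,0,0],[0,0,-3.8,0,0,0],[-3.2,-4.3,-0.2,0,0,0.1],[-3.6,-3.9,-0.1,0,0,0.11],[-4,-3.5,-0.2,0,0,0.1],[-4.4,-3.1,-0.2,0,0,0.1],[-4.6,-2.6,-0.1,0,0,0.1],[-4.9,-2.2,-0.2,0,0,0.11]]])

```text
t: 6.08
ee_pos: [0.4537, -0.0022, 0.2694]
ee_rot: [0.577, 0.817, -0.001, -0.0]
contact_force: [2.1, 0.4, -2.9]
grip_width: 0.0452
```

Request:
servo_tool(motion=[[[-4.7,-1.8,0,0,0,0.1],[-4.8,-1.3,0,0,0,0.09],[-4.9,-0.9,0,0,0,0.1],[-5,-0.4,0,0,0,0.09],[-3.3,0.3,1.2,0,0,0.06],[-3.4,0.6,1.3,0,0,0.06],[-3.2,0.7,1.2,0,0,0.06],[-3.3,1,1.3,0,0,0.06],[0,0,0,0,0,0],[0,0,0,0,0,0]]])

```text
t: 7.32
ee_pos: [0.4589, -0.3339, 0.2193]
ee_rot: [0.797, 0.604, -0.0, -0.001]
contact_force: [-0.5, 0.1, -2.4]
grip_width: 0.0452
```

Run:
```python
from h import *
from station import get_image
t=get_image('top')[...,::-1];s=get_image('scene')[...,::-1]
cr=lambda im,u,v:cv2.resize(im[v-35:v+25,u-20:u+20],(400,600),interpolation=cv2.INTER_CUBIC)
cv2.imwrite('pics/c3.png',np.hstack([cr(t,381,210),cr(s,365,157)]))
S=state();print(S['ee_pos'],S['ee_rot'],S['grip_width'],S['contact_force'])
c=lambda q:((q-[345,122]+.5)*10-.5+[400,0]).round()
print(c(proj('scene',[S['ee_pos']-[0,0,.11],[.459,-.334,.074],[.459,-.334,.046]])))
```

```text
[ 0.45943481 -0.33343344  0.21994856] [ 7.96794941e-01  6.04249712e-01  1.14471557e-04 -3.07493000e-04] 0.04565462532563292 [ 0.86853748  0.57947996 -2.12543255]
[[631. 209.]
 [611. 299.]
 [593. 367.]]
```

View pics/c3.png

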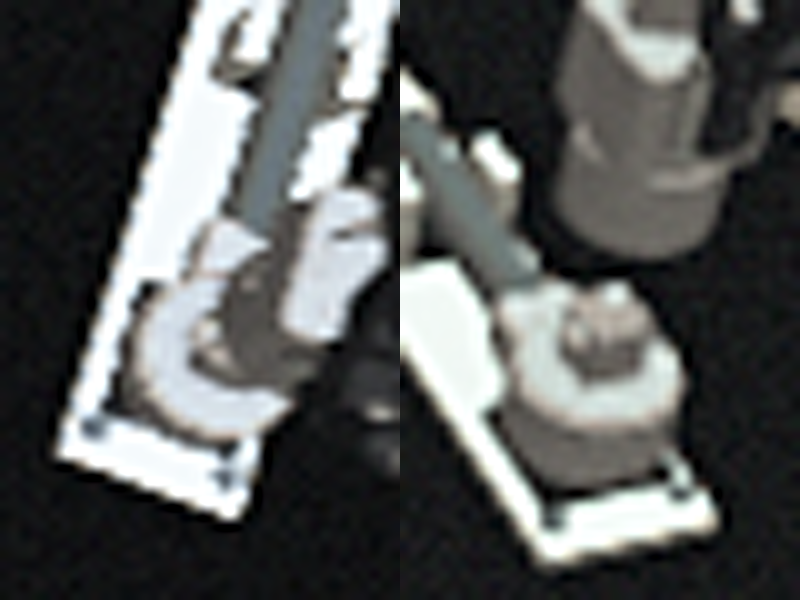

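The scene crop shows the held socket's lower cylinder spanning x 555 to 725, with its lowest edge at y≈263. The head's top rim spans x 497 to 685, with its lower edge at y≈427. I'll compare these with projected rims.

Run:
```python
from h import *
from scipy.optimize import least_squares
S=state();print(S['ee_pos'])
a=np.linspace(0,2*np.pi,361)
c=lambda q:((q-[345,122]+.5)*10-.5+[400,0])
def ext(x,y,z,r):
    q=c(proj('scene',np.c_[x+r*np.cos(a),y+r*np.sin(a),0*a+z])); return q[:,0].min(),q[:,0].max(),q[:,1].max()
res={}
for n,z,r,m in(('socket',S['ee_pos'][2]-.11,.023,(556,725,263)),('head',.046,.027,(497,685,427))):
    f=least_squares(lambda p:np.array(ext(p[0],p[1],z,r))-m,[.459,-.334]); print(n,f.x,f.fun)
# drive: square corners predicted for head solution
x,y=f.x; 
def sq(h,w): return [[x+w*np.cos(t),y+w*np.sin(t),.046+h] for t in np.radians(-15.8+45+90*np.arange(4))]
print(c(proj('scene',sq(0,.01*2**.5))).round(),c(proj('scene',sq(.02,.01*2**.5))).round(),c(proj('scene',sq(.028,.004*2**.5))).round())
```

```text
[ 0.45943481 -0.33343344  0.21994856]
socket [ 0.45663817 -0.33444515] [ 6.64842882 -6.62389321  0.25319894]
head [ 0.4590395  -0.33297436] [ 6.06975713 -6.04421786  0.2502253 ]
[[547. 353.]
 [576. 395.]
 [635. 382.]
 [605. 341.]] [[559. 305.]
 [588. 347.]
 [648. 334.]
 [618. 293.]] [[590. 294.]
 [602. 311.]
 [626. 306.]
 [614. 289.]]
```

Run:
```python
from h import *
p=state()['ee_pos']; plan([(p[0]+.0035,p[1]+.0008,.192,-15.8,3)])
```

```text
[0.1,0.1,0.9,0,0,0],
[0,0.1,1,0,0,0],
[0.1,0.1,0.9,0,0,0],
 -> [ 0.4629 -0.3323  0.1919] -15.7
```

Request:
servo_tool(motion=[[[0.1,0.1,0.9,0,0,0],[0,0.1,1,0,0,0],[0.0,0.1,0.9,0,0,0],[0,0,0,0,0,0],[0,0,0,0,0,0]]])

```text
t: 8.05
ee_pos: [0.4626, -0.3346, 0.1919]
ee_rot: [0.797, 0.604, 0.0, -0.0]
contact_force: [0.3, -0.7, -2.4]
grip_width: 0.0456
```

Run:
```python
from h import *
from station import get_image
s=get_image('scene')[...,::-1]
cv2.imwrite('pics/c4.png',cv2.resize(s[122:182,335:395],(600,600),interpolation=cv2.INTER_CUBIC))
S=state();print(S['ee_pos'],S['contact_force'])
```

```text
[ 0.46263157 -0.3346502   0.1920978 ] [ 1.1057518  -0.55162402 -2.18830153]
```

View pics/c4.png

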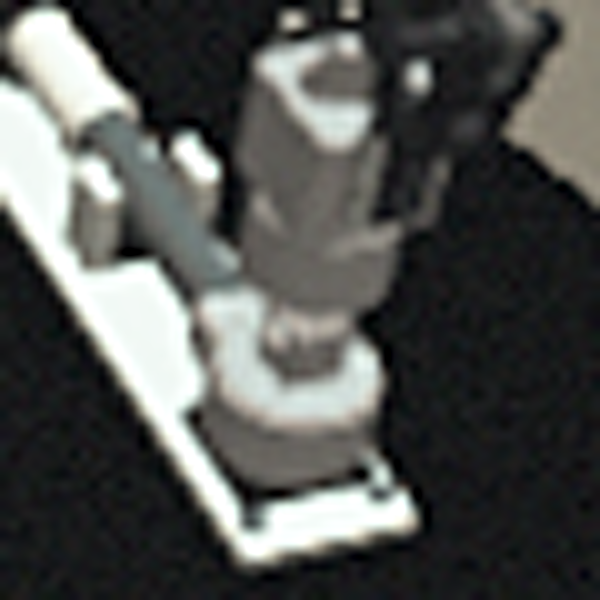

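Here the socket bottom spans x 240 to 397 with its lowest edge at y≈312. The head rim spans x 197 to 387 with its lower edge at y≈427, and the drive's foot corner is near (290,380).

Run:
```python
from h import *
from scipy.optimize import least_squares
S=state(); a=np.linspace(0,2*np.pi,361)
c=lambda q:((q-[335,122]+.5)*10-.5)
im=cv2.imread('pics/c4.png').astype(int)
for x in(290,320): print(x,[(y,int(im[y,x].mean())) for y in range(290,330,3)])
for x in(290,): print(x,[(y,int(im[y,x].mean())) for y in range(362,440,3)])
for y in(285,): print(y,[(x,int(im[y,x].mean())) for x in [*range(225,256,3),*range(380,410,3)]])
def ext(x,y,z,r):
    q=c(proj('scene',np.c_[x+r*np.cos(a),y+r*np.sin(a),0*a+z])); return q[:,0].min(),q[:,0].max(),q[:,1].max()
for n,z,r,m in(('socket',S['ee_pos'][2]-.11,.023,(240,397,312)),('head',.046,.027,(197,387,427)),('headb',.046,.027,(197,387,420))):
    f=least_squares(lambda p:np.array(ext(p[0],p[1],z,r))-m,[.459,-.334]); print(n,f.x,f.fun)
```

```text
290 [(290, 93), (293, 93), (296, 94), (299, 94), (302, 97), (305, 107), (308, 122), (311, 138), (314, 153), (317, 166), (320, 172), (323, 173), (326, 170), (329, 162)]
320 [(290, 101), (293, 101), (296, 99), (299, 95), (302, 93), (305, 95), (308, 100), (311, 107), (314, 119), (317, 135), (320, 150), (323, 162), (326, 168), (329, 168)]
290 [(362, 86), (365, 85), (368, 79), (371, 74), (374, 77), (377, 91), (380, 108), (383, 130), (386, 156), (389, 175), (392, 189), (395, 205), (398, 215), (401, 218), (404, 219), (407, 220), (410, 220), (413, 215), (416, 203), (419, 190), (422, 176), (425, 155), (428, 137), (431, 123), (434, 110), (437, 100)]
285 [(225, 110), (228, 113), (231, 116), (234, 119), (237, 124), (240, 129), (243, 131), (246, 129), (249, 124), (252, 117), (255, 107), (380, 100), (383, 91), (386, 74), (389, 53), (392, 34), (395, 19), (398, 14), (401, 18), (404, 22), (407, 23)]
socket [ 0.46447242 -0.34005291] [ 2.3246889  -2.31626184  0.08558717]
head [ 0.45885897 -0.33322606] [ 7.06889409 -7.03915384  0.29142188]
headb [ 0.46120808 -0.3353662 ] [ 7.21364802 -7.18335197  0.29741258]
```

Combining both looks, the socket sits about 2 mm off. I'll correct that, then descend gently while watching the forces.

Request:
servo_tool(motion=[[[0.2,-0.15,0,0,0,0],[0,0,0.4,0,0,0],[0,0,0.4,0,0,0],[0,0,0.3,0,0,0],[0,0,0.3,0,0,0],[0,0,0,0,0,0]]])

```text
t: 8.85
ee_pos: [0.4615, -0.3321, 0.1776]
ee_rot: [0.797, 0.604, -0.0, -0.0]
contact_force: [0.4, 0.0, -1.7]
grip_width: 0.0451
```

Request:
servo_tool(motion=[[[0,0,0.3,0,0,0],[0,0,0.2,0,0,0],[0,0,0,0,0,0]]])

```text
t: 9.22
ee_pos: [0.4615, -0.3326, 0.1729]
ee_rot: [0.797, 0.603, -0.0, 0.0]
contact_force: [-0.6, -1.0, -0.6]
grip_width: 0.0456
```

Request:
servo_tool(motion=[[[0,0,0.2,0,0,0],[0,0,0.2,0,0,0],[0,0,0,0,0,0]]])

```text
t: 9.6
ee_pos: [0.4613, -0.3332, 0.1689]
ee_rot: [0.798, 0.603, -0.0, 0.001]
contact_force: [-2.0, -4.7, 0.1]
grip_width: 0.0453
```

There is a side force of about 5 N toward -y, so I'll yield 1 mm that way and go on.

Request:
servo_tool(motion=[[[-0.1,0,0,0,0,0],[0,0,0,0,0,0]]])

```text
t: 9.85
ee_pos: [0.4611, -0.3336, 0.1688]
ee_rot: [0.798, 0.603, -0.0, 0.0]
contact_force: [-1.9, -4.9, 0.2]
grip_width: 0.0458
```

Request:
servo_tool(motion=[[[0,0,0.2,0,0,0],[0,0,0.2,0,0,0],[0,0,0,0,0,0]]])

```text
t: 10.22
ee_pos: [0.461, -0.3331, 0.1643]
ee_rot: [0.797, 0.604, -0.0, -0.0]
contact_force: [0.2, -5.5, -2.5]
grip_width: 0.0451
```

Request:
servo_tool(motion=[[[-0.2,0,0,0,0,0],[0,0,0,0,0,0]]])

```text
t: 10.48
ee_pos: [0.4607, -0.3342, 0.1643]
ee_rot: [0.797, 0.604, 0.0, -0.001]
contact_force: [0.1, -2.5, -3.7]
grip_width: 0.0451
```

Request:
servo_tool(motion=[[[0,0,0.2,0,0,0],[0,0,0.2,0,0,0],[0,0,0,0,0,0]]])

```text
t: 10.85
ee_pos: [0.4605, -0.3346, 0.1601]
ee_rot: [0.797, 0.604, -0.0, -0.001]
contact_force: [0.4, -1.5, -8.5]
grip_width: 0.0453
```

The pull is now downward, so the balls are drawing the socket home. I'll finish the stroke.

Request:
servo_tool(motion=[[[0,0,0.2,0,0,0],[0,0,0.2,0,0,0],[0,0,0,0,0,0],[0,0,0,0,0,0]]])

```text
t: 11.35
ee_pos: [0.461, -0.3349, 0.1571]
ee_rot: [0.797, 0.604, 0.0, 0.0]
contact_force: [0.2, 0.4, -1.7]
grip_width: 0.045
```

Request:
servo_tool(motion=[[[0,0,0.1,0,0,0],[0,0,0.1,0,0,0],[0,0,0,0,0,0]]])

```text
t: 11.72
ee_pos: [0.4611, -0.3351, 0.1564]
ee_rot: [0.797, 0.604, -0.0, 0.0]
contact_force: [-2.7, 1.4, 10.5]
grip_width: 0.0451
```

It bottomed out at TCP z 0.156 (expected 0.156) with about 10 N upward. Releasing and lifting.

Request:
servo_tool(motion=[[[0,0,0,0,0,0],[0,0,0,0,0,0],[0,0,0,0,0,0],[0,0,0,0,0,0]]], hand=0)

```text
t: 12.22
ee_pos: [0.4608, -0.3351, 0.1548]
ee_rot: [0.797, 0.604, 0.0, -0.0]
contact_force: [-0.9, -0.1, -0.8]
grip_width: 0.0854
```

Request:
servo_tool(motion=[[[0,0,-1,0,0,0],[0,0,-2,0,0,0],[0,0,-3,0,0,0],[0,0,-4,0,0,0],[-4,0,-3,0,0,0],[-5,0,0,0,0,0],[-5,0,0,0,0,0],[0,0,0,0,0,0],[0,0,0,0,0,0]]])

```text
t: 13.35
ee_pos: [0.423, -0.4693, 0.2851]
ee_rot: [0.797, 0.604, 0.0, -0.0]
contact_force: [0.6, -0.2, 0.2]
grip_width: 0.0853
```

Run:
```python
from h import *
from station import get_image
s=get_image('scene')[...,::-1];t=get_image('top')[...,::-1]
cr=lambda im,u,v:cv2.resize(im[v-35:v+25,u-20:u+20],(400,600),interpolation=cv2.INTER_CUBIC)
cv2.imwrite('pics/c5.png',np.hstack([cr(t,381,210),cr(s,365,157)]))
# seated socket prediction: top-face corners
for z in(.118,.122,.126):print(((proj('scene',[[.4612+.0325*np.cos(k),-.335+.0325*np.sin(k),z] for k in np.radians(-15.8+45+90*np.arange(4))])-[345,122]+.5)*10-.5+[400,0]).round().tolist())
S=state();print(S['ee_pos'],S['contact_force'],S['t'])
```

```text
[[533.0, 150.0], [602.0, 246.0], [742.0, 217.0], [670.0, 122.0]]
[[535.0, 139.0], [604.0, 235.0], [745.0, 206.0], [673.0, 112.0]]
[[537.0, 129.0], [607.0, 225.0], [748.0, 196.0], [676.0, 101.0]]
[ 0.42367907 -0.4683341   0.2852141 ] [0.72631409 1.28516071 0.11026824] 13.45
```

View pics/c5.png

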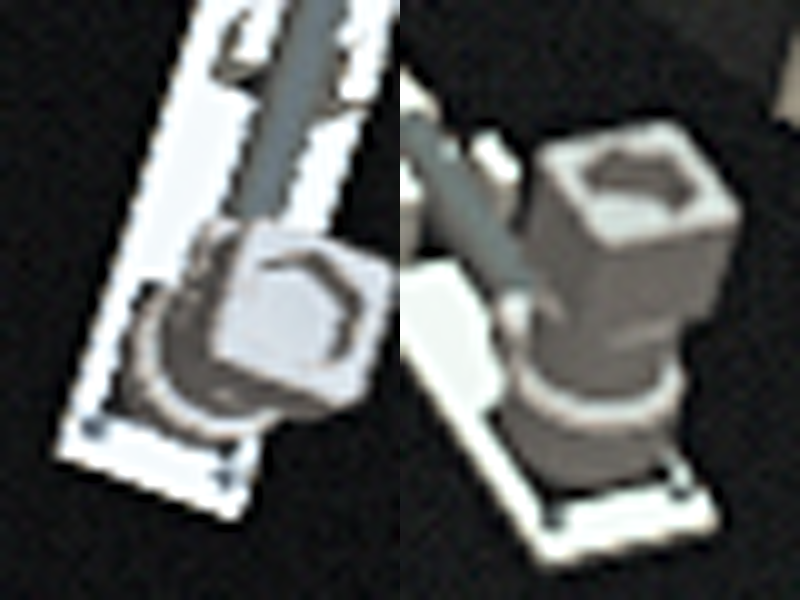

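The socket stands upright on the head, with a rim of even width showing round it. Its top-face corners in the scene view, about (537,155), (605,247), (740,217) and (675,122), match the prediction for a seated socket (top at z = 0.118) within 0.5 px. Handing in.

```bash
python3 -c "
from station import *
print(sign_off(), state()['t'])"
```

```text
the job is handed in; nothing more can be done
the job is handed in; nothing more can be done
```

I gripped the large steel socket on two flats, carried it in front of the chiller box and pushed it onto the square drive. I then let go, backed the gripper away and handed the job in shortly after 13.45 s (limit 42 s); the hand-in gave no verdict.

**Last checks:**
- **Seating:** the push bottomed out at TCP height 0.156 m, where a fully home socket was predicted, with about 10 N upward. Over the 4 mm before that the tool was pulled down by about 8 N, which fits the balls drawing the socket in.
- **Final picture:** the socket is upright and centred on the wrench head. Its top-face corners match the seated height (top at 0.118 m) to about half a pixel, roughly 2 mm.
- **Gripper:** it was clear, with force readings near zero.

**Disagreements and gaps:**
- My two camera estimates of the socket's offset from the drive differed by about 4 mm. I averaged them and gave way to the side forces during insertion, which peaked at about 5 N.
- I could not see the balls directly; that they came out is inferred from the force and the height.
- I did not re-image the two smaller sockets at the end. The planned path kept clear of them, and the force readings between moves showed no contact.

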